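Isolate one air line at the bench air box

TASK

Shut off one compressed-air line at this bench: push the loose aluminium cover of the grey air box by its turned-up flange, along its guides and onto the closed deck, until the whole opening is clear, then push the marked handle (red with a white band) round until that valve is fully shut, square across its pipe. Push gently with the fingertips only: do not grip or lift the cover or the handle, leave the cover lying in its guides and the blue-handled valve open, and do not disturb the things lying on the bench.

Things in the scene. Friction and masses are not known exactly. Their poses are not given: they have to be found in the camera images.
- air_box: Grey sheet-metal air box fixed to the bench, 190 mm (x) by 485 mm (y, from -122.5 to +362), top rim 95 mm up. Origin: on the bench under the middle of its top opening, 150 mm (x) by 225 mm (y); from y = +112.5 on, the top is a closed deck the cover slides onto. z up, +y the way the cover opens, +x the side with hose couplers and gauge. Yaw within 0.3 rad.
- end_stop (a point): Middle of the end stop's inner face on the box's rim (box y = +354 mm). Stop and the dark guide strips along both long rims (inner faces at box x = -91 and +91 mm) stand 106 mm above the bench. Axes as the box's.
- cover: Loose flat aluminium cover, 174 mm (x) by 235 mm (y) by 4 mm, about 0.33 kg, held only by its weight on the rim between the guides (4 mm play each side). Origin: centre of its underside; axes as the box's. Slides along y against friction of a few newtons: box-frame y is 0 to 0.03 at the start, 0.236 at the stop; the opening counts as clear beyond 0.20.
- flange_mid (a point): Middle of the outer (-y) face of the flange turned up along the cover's -y edge, 110 mm above the bench. The flange is 130 mm long in x and 4 mm thick; its top is 119 mm above the bench. Pushing this face towards +y opens the cover. Axes as the cover's.
- red_pivot (a point): Vertical pivot axis of the marked handle, at the handle's half-height, 74 mm above the bench (21 mm below the rim). The two valves stand at box x = -30 mm, y = +52.5 and -35.5 mm; which is which varies. Below: valve bodies to 54 mm above the bench, stems (radius 11 mm) to 72 mm, outlet pipes running +x to 45 mm. Axes as the box's.
- red_grip (a point): Point on the centre line of the marked handle, 50 mm from its pivot; x axis along the handle, away from the pivot. Its sleeve, red with a white band, is 18 mm wide and 12 mm high (68 to 80 mm above the bench) and runs from 22 to 67 mm from the pivot; a thin steel strap joins it to the stem.
- red_handle (a joint): Angle of the marked handle, rad: 0 = open, along its pipe, pointing to the box's +x; grows clockwise seen from above; 1.571 = shut at its stop, pointing to the box's -y, square across the pipe. Starts at 0 to 0.25, stays where it is left, turns against 0.3 N m of friction (6 N at 50 mm). Counts as shut beyond 1.40.
- blue_pivot (a point): The same pivot point of the other valve, which has a plain blue handle of the same shape and must stay open.
- blue_handle (a joint): Angle of the blue handle, rad, same sense; starts between 0 and 0.08 (open) and is to be left there.
- tape_roll_mid (a point): Centre of a roll of yellow tape lying flat on the bench beyond the box, outer diameter 96 mm, height 25 mm. To be left alone.
- squeeze_bottle_mid (a point): Centre (half-way up) of an upright whitish squeeze bottle with a red cap, 52 mm in diameter, 125 mm tall, on the bench beyond the flange end of the box. To be left alone.
- wrench_grip (a point): Handle of a steel wrench 160 mm long and about 10 mm high lying on the bench between the robot and the box. To be left alone.

How it is judged:
On the way, in this order (a step that is already met when the one before it is completed fails the run):
1. the cover is slid back so that the opening is clear (y of cover in the frame of air_box above 0.2 m), for 0.2 s.
2. the marked handle is pushed shut (value of joint red_handle above 1.4 rad), for 0.2 s.
At the end, for the whole second after the job is handed in: The cover lies flat in its guides, at rest, more than 200 mm along from the middle of the opening; the red handle stands beyond 1.40 rad (80 degrees) of its 90-degree turn; the blue handle is below 0.20 rad; bystanders are within 25 mm of where they were (y of cover in the frame of air_box above 0.2 m and value of joint red_handle above 1.4 rad and value of joint blue_handle below 0.2 rad and height (world z) of cover between 0.09 and 0.1 m and angle between cover's own z axis and vertical below 0.05 rad and linear speed of cover below 0.01 m/s and velocity of joint red_handle below 0.05 rad/s); the robot touches nothing.
It fails at once if the cover is lifted or tipped out of its guides (height (world z) of cover above 0.107 m or height (world z) of cover below 0.085 m or angle between cover's own z axis and vertical above 0.12 rad).
It fails at once if the cover or the red handle is gripped or forced (more than 40 N from the fingers) (contact force between the fingers and cover above 40 N or contact force between the fingers and red_handle above 40 N).
It fails at once if the blue handle is turned (value of joint blue_handle above 0.2 rad).
It fails at once if a thing on the bench is moved, lifted or knocked over (distance of any of tape_roll_mid, squeeze_bottle_mid, wrench_grip from where it was at the start of the episode above 0.025 m).
It also fails if it takes over 51 s, if anything falls off the work surface, if the arm or the gripper's body presses on something with over 40 N, if the wrist force passes 120 N, or if a joint passes its speed limit or range.

ROBOT

A 7-joint arm with a two-finger parallel gripper is mounted at the origin on the work surface. World frame = base frame: x ahead of the robot, y to its left, z up, the work surface at z = 0. Lengths are in m, angles in rad, forces in N, time in s.
With the tool pointing down it reaches from about 0.425 to 0.925 m from the base axis. Payload 6.8 kg.
Tool frame: the origin (TCP) lies at the very end of the fingers, on their centre line; the grasp point (between the pads) lies 19 mm behind it; y points along the fingers, z is the direction in which the jaws open and shut, and the axes are right-handed (so a half turn about y gives the same grasp; the last joint's range is limited). The gripper opens to 85 mm and grips with 20 to 120 N. Pads are 22 mm wide; open, the fingers measure 114 mm over their backs; the gripper's body (76 mm by 85 mm) begins 54 mm behind the grasp point. The pads swing forward as they close: fully open they stand 13 mm farther back than shut.
Start: joints at [-1.325, 0.477, 0.022, 1.555, -0.011, 1.109, -0.083], TCP at [0.234, 0.633, 0.231] pointing down, gripper open.
Joint ranges: [-2.96, 2.96], [-0.34, 2.1], [-1.41, 1.46], [0.24, 2.44], [-1.37, 4.51], [0.17, 1.92], [-2.96, 2.96]. Speed limits (rad/s): [2.39, 2.39, 3.14, 3.14, 3.14, 3.14, 3.14].

INTERFACE

Orientations are given as a rotation vector (axis times angle).
In Python, from bench import r gives the robot as it stands.
- The arm moves only by the tool drive_tool, never from a script. Its argument "series" is a list of rows, each a list of 7 numbers: the shift along the tool's x, y, z in mm, then the turn, a rotation vector about the tool's x, y, z in degrees, then the finger opening in mm, from 0 to 85.4. In form: [[tx, ty, tz, wx, wy, wz, grip], ...]. A call has 1 to 5 rows; each row is the pose to reach, as a shift and turn from the pose measured when the call began, along the tool's axes at that moment; what a row does not reach only later rows make up. A row lasts 1/10 s, in which the tool goes at most 50 mm and 8.59 degrees, less where a joint would pass 70% of its speed; a pose out of reach is approached as far as the arm can. A call with a gripper value outside its range is refused whole. The fingers move at their own pace and stop on an object; "squeeze" is the grip in N (left out, the last holds). Time passes only in rows, so rows that repeat a pose let the fingers close. It gives the time, the measured TCP pose, the force and the opening at its end, in the units of the state.
- r.get_obs(): the state, without advancing time (a new reading comes with each control period).
- r.grab_frame(name): name is "side" or "top"; returns a dict with "frame" (480x640x3 uint8, blue, green, red), "intrinsics" (3x3 intrinsics, pixels), "rvec" (rotation vector, rad) and "tvec" (3), from world to camera coordinates, as OpenCV has them. Camera axes: x right, y down, z forward; pixel columns grow to the right and rows downward; lengths in m; the calibration is good to about 2 mm. A picture is of the moment at which its call begins. There is no depth.
- r.hand_in(): hands the job in, once; it reports no verdict.
The state is a dict: "clock": time; "joints": joint angles; "qvel": joint speeds; "tau": joint torques, N m; "tcp_pos": TCP position; "orientation": TCP orientation; "contact_force": force on the tool from outside, world axes, zero at the start; "moment": the same for the moment, N m; "grip_width": finger opening in m.
Only numpy, scipy, OpenCV 4.12 (cv2) and the standard library are available. Lean on these libraries where they do the work, as an engineer would, in place of code of your own. Each camera call takes 0.05 s, during which the arm holds its last target.

## Working session

There is one attempt and no reset: what is moved stays moved. The work goes in short steps, Python scripts to look and compute and a tool call to move; the robot and the scene stay as the last step left them, time stands still between calls to the robot, and variables do not carry over. Pictures are saved under pics/ and viewed, and the job is handed in when it is done.

Besides the shell and the picture viewer there is one more tool, called after ">>>" as name(argument=value, ...), one argument or row to a line, values as JSON. drive_tool: Moves the arm, as the interface text tells. Its arguments: {"type":"object","properties":{"series":{"type":"array","items":{"type":"array","items":{"type":"number"}}},"squeeze":{"type":"number"}},"required":["series"]}

```bash
ls; mkdir -p pics; python3 - <<'E'
from bench import r
import cv2,json,pickle
o=r.get_obs();print(o)
for n in("side","top"):
    f=r.grab_frame(n);cv2.imwrite(f"pics/{n}0.png",f["frame"]);pickle.dump(f,open(f"{n}0.pkl","wb"))
    print(n,f["intrinsics"],f["rvec"],f["tvec"])
E
```

```text
pics
{'clock': 0.0, 'joints': array([-1.32512509,  0.47776496,  0.02233315,  1.55646557, -0.01149767,
        1.10930572, -0.08307471]), 'qvel': array([-4.05665630e-04,  1.43458224e-03,  3.72694688e-05, -1.03309033e-03,
        1.18169050e-03, -5.24397897e-04,  1.69750500e-04]), 'tau': array([ 1.47312508e-04, -5.96462166e+01,  1.60811171e+00, -2.81203687e+01,
        1.24218801e-02,  9.28226887e-03, -2.67759003e-05]), 'tcp_pos': array([0.23364909, 0.63263161, 0.2303432 ]), 'orientation': array([-1.55472834,  0.27776388, -0.27746809]), 'contact_force': array([-0.74325618, -0.18705552, -0.21516532]), 'moment': array([ 0.01277388, -0.04127069,  0.02413031]), 'grip_width': 0.08504035256368346}
side [[605.8038597    0.         316.20308321]
 [  0.         605.8038597  232.08666078]
 [  0.           0.           1.        ]] [ 2.41277759 -0.45970193  0.14191299] [-0.57010006  0.28540451  1.34857401]
top [[454.9914861    0.         320.55767075]
 [  0.         454.9914861  243.73995222]
 [  0.           0.           1.        ]] [ 2.09983927 -2.16343574  0.15380499] [0.05951464 0.63902498 1.10326269]
```

View pics/side0.png

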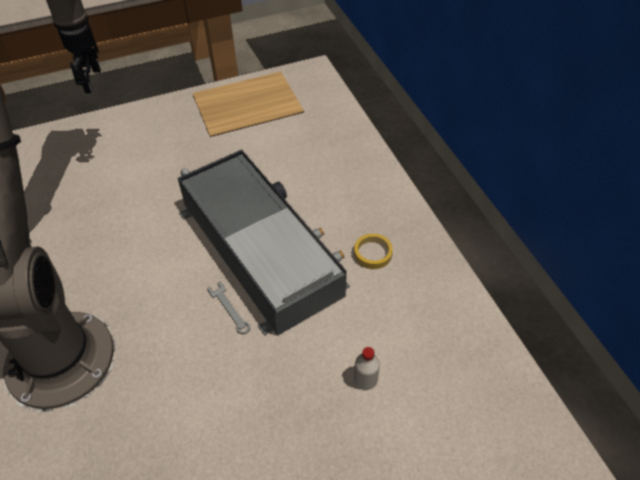

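View pics/top0.png

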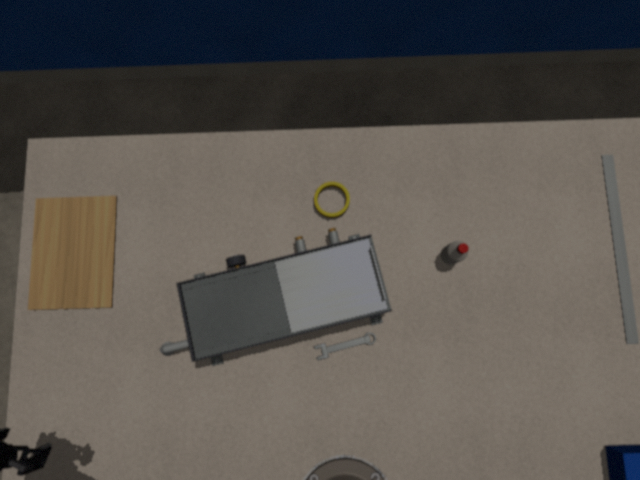

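The pictures show the box with its flange end at right in the top view (~(380,280)), the deck at left, the wrench below it, the tape above it and the bottle at (455,252). I'll enlarge both for corner picking.

```bash
cat > h.py <<'E'
import numpy as np,cv2,pickle
from scipy.spatial.transform import Rotation as R
def crop(f,x0,y0,w,h,s,name):
    im=f["frame"][y0:y0+h,x0:x0+w]; im=cv2.convertScaleAbs(im,alpha=1.5,beta=15)
    im=cv2.resize(im,None,fx=s,fy=s,interpolation=cv2.INTER_CUBIC)
    for x in range((x0//20+1)*20,x0+w,20):
        cv2.line(im,((x-x0)*s,0),((x-x0)*s,6),(0,0,255),1);cv2.putText(im,str(x),((x-x0)*s+2,10),0,.3,(0,0,255))
    for y in range((y0//20+1)*20,y0+h,20):
        cv2.line(im,(0,(y-y0)*s),(6,(y-y0)*s),(0,0,255),1);cv2.putText(im,str(y),(0,(y-y0)*s-2),0,.3,(0,0,255))
    cv2.imwrite(name,im)
def unproj(f,u,v,z):
    Rm=cv2.Rodrigues(np.array(f["rvec"],float))[0];t=np.array(f["tvec"]).ravel()
    d=Rm.T@np.linalg.inv(f["intrinsics"])@np.array([u,v,1.]);c=-Rm.T@t
    return c+d*(z-c[2])/d[2]
def proj(f,P):
    return cv2.projectPoints(np.array(P,float).reshape(-1,3),np.array(f["rvec"],float),np.array(f["tvec"],float),f["intrinsics"],None)[0][:,0]
E
python3 - <<'E'
from h import *
f=pickle.load(open("top0.pkl","rb"));crop(f,160,220,240,150,3,"pics/topc.png")
f=pickle.load(open("side0.pkl","rb"));crop(f,170,145,190,195,3,"pics/sidec.png")
E
```

```text
(no output)
```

View pics/topc.png

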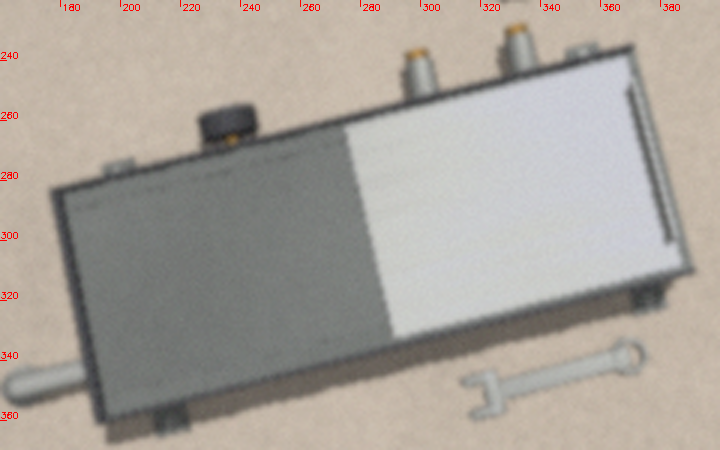

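View pics/sidec.png

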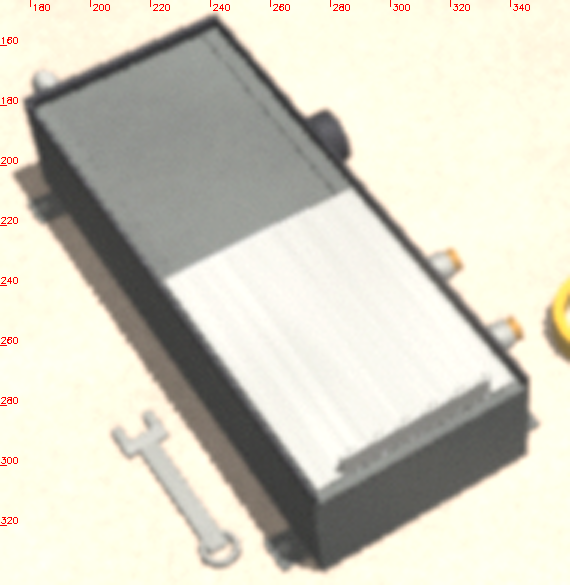

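```bash
cat >> h.py <<'E'
def b2w(p,P):
    P=np.array(P,float).reshape(-1,3);c,s=np.cos(p[2]),np.sin(p[2])
    return np.c_[p[0]+c*P[:,0]-s*P[:,1],p[1]+s*P[:,0]+c*P[:,1],P[:,2]]
E
python3 - <<'E'
from h import *
from scipy.optimize import least_squares
t=pickle.load(open("top0.pkl","rb"));s=pickle.load(open("side0.pkl","rb"))
for z in(.095,.106):
  T=[((177,283.3),(.095,.362,.106)),((192.7,361.3),(-.095,.362,.106)),((371,235),(.095,-.1225,z)),((390.7,310.3),(-.095,-.1225,z))]
  S=[((241.7,150),(.095,.362,.106)),((178.3,178.3),(-.095,.362,.106)),((345.7,271.7),(.095,-.1225,z)),((275.3,310.7),(-.095,-.1225,z)),((277.3,335),(-.095,-.1225,0)),((345.7,296.7),(.095,-.1225,0))]
  def res(p,L=((t,T),(s,S))):
    return np.concatenate([(proj(f,b2w(p,[q[1] for q in X]))-np.array([q[0] for q in X])).ravel() for f,X in L])
  for L in(((t,T),),((s,S),),((t,T),(s,S))):
    o=least_squares(res,[.55,0,.1],kwargs=dict(L=L));print(z,o.x.round(4),o.fun.round(1))
p=o.x
c=np.array([[np.cos(p[2]),np.sin(p[2])],[-np.sin(p[2]),np.cos(p[2])]])
def tb(f,u,v,z): return (c@(unproj(f,u,v,z)[:2]-p[:2])).round(4)
print("cover +y edge top",[tb(t,160+x/3,220+y/3,.099) for x,y in((345,127),(393,338))])
print("side",[tb(s,170+x/3,145+y/3,.099) for x,y in((352,188),(164,275))])
print("flange top",[tb(t,160+x/3,220+y/3,.119) for x,y in((632,85),(672,242))],[tb(s,170+x/3,145+y/3,.119) for x,y in((340,463),(490,378))])
for n,f,u,v,z in(("bottle",t,455,252,.06),("cap",t,463,248,.12),("tape",t,332,199,.025),("wr",t,347,346,.01),("wrside",s,229,307,.01)):
  print(n,unproj(f,u,v,z).round(3),tb(f,u,v,z))
E
```

```text
0.095 [0.5335 0.0145 0.2184] [-0.9 -0.5 -0.8  0.6  0.2 -0.6  1.4  0.3]
0.095 [0.5377 0.0207 0.216 ] [ 0.1 -1.5 -1.1 -1.1  0.9  0.6 -0.5  2.   0.4 -0.   0.1 -1.1]
0.095 [0.536  0.0176 0.2194] [-2.2 -1.3 -2.  -0.3 -1.1 -1.6  0.1 -0.8 -0.6 -0.5 -1.9  0.1  0.8  1.7
 -0.6  3.4  0.3  1.4 -0.   0. ]
0.106 [0.5329 0.0151 0.2172] [-1.2 -0.4 -1.1  0.7  0.5 -1.1  1.8  0.6]
0.106 [0.5368 0.0179 0.2136] [ 0.4 -0.8 -0.9 -0.5  1.1 -1.  -1.   0.4  0.3  1.1  0.1  0.1]
0.106 [0.5352 0.0164 0.2172] [-1.7 -1.4 -1.7 -0.3 -0.1 -2.   1.2 -0.4 -0.5 -0.2 -1.8  0.3  0.8 -0.5
 -1.3  1.2  0.   1.9 -0.2  0.6]
cover +y edge top [array([0.0833, 0.1198]), array([-0.0886,  0.1211])]
side [array([0.0898, 0.121 ]), array([-0.0819,  0.127 ])]
flange top [array([ 0.0572, -0.1106]), array([-0.0697, -0.1086])] [array([-0.0656, -0.1142]), array([ 0.0656, -0.1132])]
bottle [ 0.608 -0.295  0.06 ] [ 0.0038 -0.3196]
cap [ 0.609 -0.297  0.12 ] [ 0.0042 -0.3222]
tape [0.763 0.007 0.025] [ 0.2206 -0.0581]
wr [ 0.383 -0.019  0.01 ] [-0.1566 -0.0013]
wrside [ 0.388 -0.012  0.01 ] [-0.1498  0.0039]
```

```bash
cat > m.py <<'E'
from h import *
from bench import r
import sys
P=np.array([.535,.0165,.217])
def st():
    o=r.get_obs();M=R.from_rotvec(o["orientation"]).as_matrix();return o,np.array(o["tcp_pos"]),M
def w2b(q):
    c,s=np.cos(P[2]),np.sin(P[2]);d=np.array(q)-[P[0],P[1],0];return np.array([c*d[0]+s*d[1],-s*d[0]+c*d[1],d[2]])
def to(target,yaw=None):
    """box target (mm) -> tool shift mm, turn deg with tool y down and tool z (jaw) along angle yaw in box frame"""
    o,p,M=st();w=b2w(P,np.array(target)/1000)[0]
    sh=M.T@(w-p)*1000
    best=None
    if yaw is not None:
        for k in(0,np.pi):
            a=P[2]+yaw+k;z=np.array([np.cos(a),np.sin(a),0]);y=np.array([0,0,-1.]);x=np.cross(y,z)
            tv=np.degrees(R.from_matrix(M.T@np.c_[x,y,z]).as_rotvec())
            if best is None or np.linalg.norm(tv)<np.linalg.norm(best):best=tv
    print("t",round(o["clock"],2),"box mm",(w2b(p)*1000).round(1),"F",np.round(o["contact_force"],1),"grip",round(o["grip_width"],4));print("shift",sh.round(1),"turn",None if best is None else best.round(1))
E
python3 - <<'E'
from m import *
o,p,M=st();print(M.round(3),np.degrees(np.arctan2(M[1,2],M[0,2])))
to([0,-150,231],0);to([0,-150,231],np.pi/2)
E
```

```text
[[ 0.938 -0.     0.346]
 [-0.346 -0.002  0.938]
 [ 0.    -1.    -0.002]] 69.7317377299831
t 0.1 box mm [-161.6  666.6  230.4] F [-0.4 -0.3 -0.1] grip 0.0857
shift [ 5.772e+02  5.000e-01 -5.999e+02] turn [ 0.1 57.3  0.1]
t 0.1 box mm [-161.6  666.6  230.4] F [-0.4 -0.3 -0.1] grip 0.0857
shift [ 5.772e+02  5.000e-01 -5.999e+02] turn [  0.1 -32.7  -0. ]
```

>>> drive_tool(
  series=[
    [577,0,-600,0,57.3,0,40],
    [577,0,-600,0,57.3,0,40],
    [577,0,-600,0,57.3,0,40],
    [577,0,-600,0,57.3,0,40],
    [577,0,-600,0,57.3,0,40],
  ],
  squeeze=20,
)

```text
clock: 0.6
tcp_pos: [0.3343, 0.4019, 0.2311]
orientation: [-1.394, 0.863, -0.864]
contact_force: [0.3, -0.2, 0.5]
grip_width: 0.04
```

```bash
python3 -c "
from m import *
to([0,-150,231],0);print(r.get_obs()['joints'])"
```

```text
t 0.6 box mm [-113.   419.6  231.1] F [ 0.3 -0.2  0.5] grip 0.04
shift [580.    0.8 -27.9] turn [ 0.1 14.   0.1]
[-1.19068985  0.22711974  0.22751556  1.92889419 -0.06010269  0.99363169
 -0.47501587]
```

>>> drive_tool(
  series=[
    [580,0,-28,0,14,0,40],
    [580,0,-28,0,14,0,40],
    [580,0,-28,0,14,0,40],
    [580,0,-28,0,14,0,40],
    [580,0,-28,0,14,0,40],
  ],
)

```text
clock: 1.1
tcp_pos: [0.4341, 0.173, 0.2315]
orientation: [-1.305, 1.048, -1.048]
contact_force: [1.3, 1.0, 1.3]
grip_width: 0.04
```

```bash
python3 -c "
from m import *
to([0,-150,231],0);print(r.get_obs()['joints'])"
```

```text
t 1.1 box mm [-64.8 174.5 231.5] F [1.3 1.  1.3] grip 0.04
shift [324.5   0.8  64.9] turn [ 0.  -0.   0.1]
[-0.90267012  0.12932171  0.42969452  2.0558512  -0.06418578  0.97010528
 -0.22300346]
```

>>> drive_tool(
  series=[
    [325,0,65,0,0,0,40],
    [325,0,65,0,0,0,40],
    [325,0,65,0,0,0,40],
    [325,0,65,0,0,0,40],
    [325,0,65,0,0,0,40],
  ],
)

```text
clock: 1.6
tcp_pos: [0.5344, -0.0558, 0.2317]
orientation: [-1.305, 1.048, -1.048]
contact_force: [0.8, 0.9, 0.1]
grip_width: 0.04
```

```bash
python3 -c "
from m import *
to([0,-150,160],0);print(r.get_obs()['joints'])"
```

```text
t 1.6 box mm [-16.2 -70.5 231.7] F [0.8 0.9 0.1] grip 0.04
shift [79.5 71.7 16.2] turn [0. 0. 0.]
[-0.50128646  0.27721444  0.5935572   1.91506698 -0.18143322  1.00301951
  0.39009149]
```

>>> drive_tool(
  series=[
    [50,0,16,0,0,0,40],
    [80,30,16,0,0,0,40],
    [80,72,16,0,0,0,40],
    [80,72,16,0,0,0,40],
  ],
)

```text
clock: 2.0
tcp_pos: [0.5633, -0.1307, 0.1548]
orientation: [-1.311, 1.057, -1.043]
contact_force: [-0.3, 0.8, -0.9]
grip_width: 0.0397
```

```bash
python3 - <<'E'
from m import *
f=r.grab_frame("side");crop(f,170,145,190,195,3,"pics/s1.png")
f=r.grab_frame("top");crop(f,280,180,220,160,3,"pics/t1.png")
to([0,-150,101],0)
E
```

```text
t 2.1 box mm [  -0.6 -149.8  159.6] F [0.4 0.3 0.3] grip 0.0399
shift [ 0.2 58.6  0.8] turn [ 0.2  0.  -0. ]
```

View pics/s1.png

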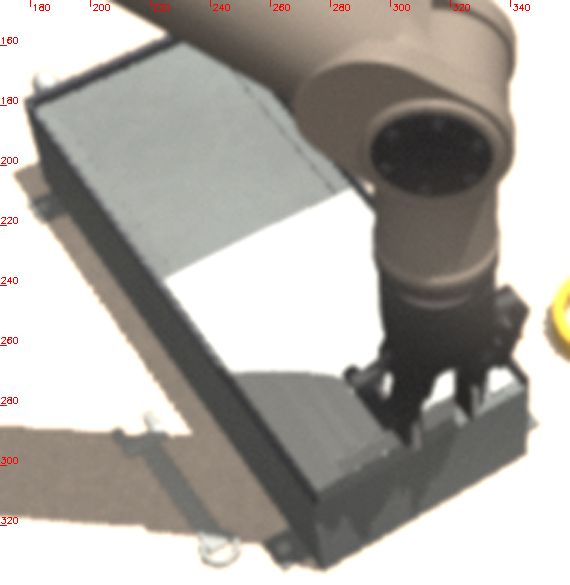

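View pics/t1.png

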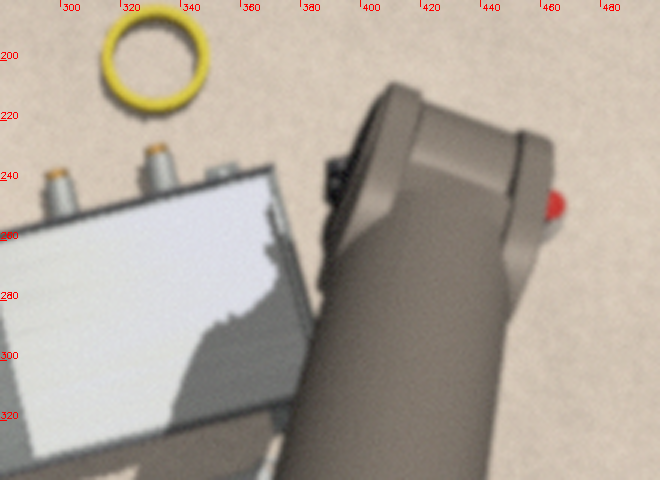

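Fingers are straight above the end of the box, just outside the flange and roughly centred. I'll lower, then approach.

>>> drive_tool(
  series=[
    [0,30,1,0,0,0,40],
    [0,58,1,0,0,0,40],
    [0,58,1,0,0,0,40],
  ],
)

```text
clock: 2.4
tcp_pos: [0.5666, -0.1278, 0.1009]
orientation: [-1.309, 1.05, -1.042]
contact_force: [-0.2, 0.5, 0.8]
grip_width: 0.0401
```

```bash
python3 - <<'E'
from m import *
f=r.grab_frame("side");crop(f,230,215,150,140,4,"pics/s2.png")
to([0,-130,101],0)
E
```

```text
t 2.45 box mm [   0.6 -148.7  102.5] F [0.1 0.9 1. ] grip 0.0398
shift [-18.7   1.5  -0.6] turn [ 0.2  0.1 -0. ]
```

View pics/s2.png

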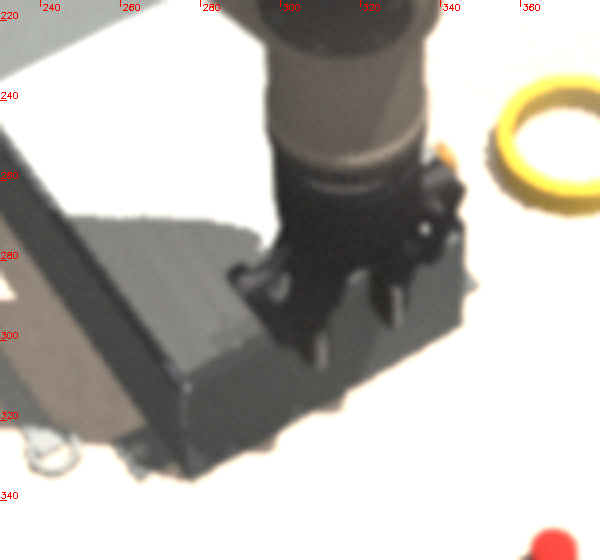

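The two fingertips hang outside the box end (tips at about (310,307) and (328,296)), clear of the bottle and tape. I'll now approach the flange slowly.

>>> drive_tool(
  series=[
    [-8,1,0,0,0,0,40],
    [-15,1,0,0,0,0,40],
    [-20,1,0,0,0,0,40],
    [-25,1,0,0,0,0,40],
    [-30,1,0,0,0,0,40],
  ],
)

```text
clock: 2.95
tcp_pos: [0.562, -0.0999, 0.1025]
orientation: [-1.307, 1.046, -1.047]
contact_force: [0.3, -3.3, 2.6]
grip_width: 0.0402
```

```bash
python3 - <<'E'
from m import *
to([0,80,102],0)
E
```

```text
t 2.95 box mm [   1.3 -119.5  102.5] F [ 0.3 -3.3  2.6] grip 0.0402
shift [-199.5    0.3   -0.9] turn [0.1 0.1 0.1]
```

>>> drive_tool(
  series=[
    [-8,0,0,0,0,0,40],
    [-16,0,0,0,0,0,40],
    [-24,0,0,0,0,0,40],
    [-32,0,0,0,0,0,40],
    [-40,0,0,0,0,0,40],
  ],
)

```text
clock: 3.45
tcp_pos: [0.5533, -0.0604, 0.1026]
orientation: [-1.306, 1.046, -1.047]
contact_force: [2.3, -3.3, 2.5]
grip_width: 0.0399
```

```bash
python3 - <<'E'
from m import *
f=r.grab_frame("side");crop(f,170,145,190,195,3,"pics/s3.png")
to([0,80,102],0)
E
```

```text
t 3.5 box mm [  1.4 -77.1 102.3] F [ 0.1 -1.1  1.1] grip 0.0403
shift [-157.1    0.4   -0.8] turn [ 0.1  0.2 -0. ]
```

View pics/s3.png

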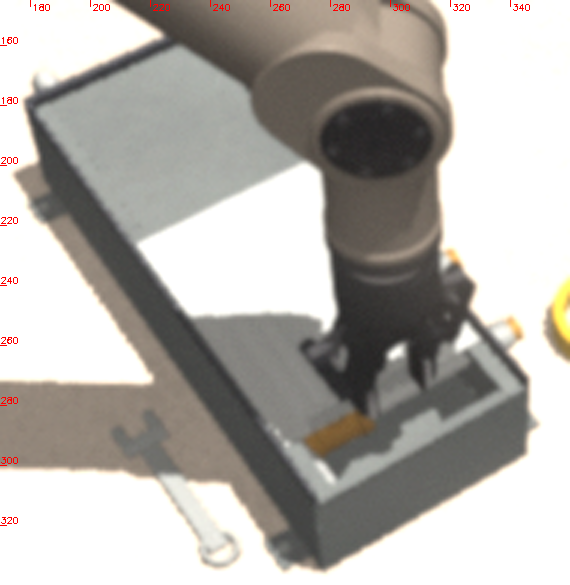

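The cover is sliding squarely, its front edge now near (135..300, 240..163), and the opening is appearing behind it. I'll keep going.

>>> drive_tool(
  series=[
    [-9,0,0,0,0,0,40],
    [-18,0,0,0,0,0,40],
    [-27,0,0,0,0,0,40],
    [-36,0,0,0,0,0,40],
    [-45,0,0,0,0,0,40],
  ],
)

```text
clock: 4.0
tcp_pos: [0.5427, -0.0137, 0.1022]
orientation: [-1.307, 1.046, -1.044]
contact_force: [1.2, -3.1, 1.3]
grip_width: 0.04
```

>>> drive_tool(
  series=[
    [-9,0,0,0,0,0,40],
    [-18,0,0,0,0,0,40],
    [-27,0,0,0,0,0,40],
    [-36,0,0,0,0,0,40],
    [-45,0,0,0,0,0,40],
  ],
)

```text
clock: 4.5
tcp_pos: [0.5326, 0.031, 0.1022]
orientation: [-1.307, 1.046, -1.044]
contact_force: [0.9, -3.1, 1.2]
grip_width: 0.0401
```

```bash
python3 - <<'E'
from m import *
f=r.grab_frame("side");crop(f,170,145,190,195,3,"pics/s4.png")
f=r.grab_frame("top");crop(f,160,210,240,160,3,"pics/t4.png")
to([0,96,102],0)
E
```

```text
t 4.6 box mm [  0.8  16.1 102. ] F [ 0.9 -0.1 -0.2] grip 0.0403
shift [-79.9   0.1  -0.3] turn [ 0.1  0.3 -0.1]
```

View pics/s4.png

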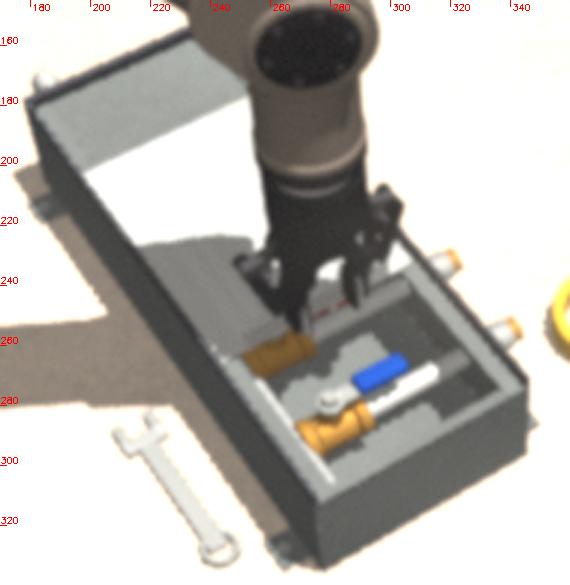

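View pics/t4.png

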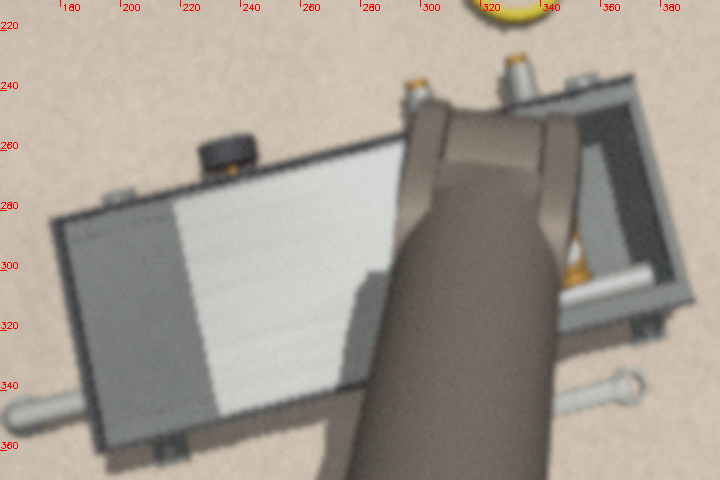

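The blue handle is at the near valve (y = -35.5) and red is the far one (y = +52.5), still under the fingers. Continuing the push.

>>> drive_tool(
  series=[
    [-9,0,0,0,0,0,40],
    [-18,0,0,0,0,0,40],
    [-27,0,0,0,0,0,40],
    [-36,0,0,0,0,0,40],
    [-45,0,0,0,0,0,40],
  ],
)

```text
clock: 5.1
tcp_pos: [0.5221, 0.0771, 0.102]
orientation: [-1.308, 1.046, -1.041]
contact_force: [0.5, -2.8, 1.3]
grip_width: 0.04
```

```bash
python3 - <<'E'
from m import *
f=r.grab_frame("side");crop(f,170,145,190,195,3,"pics/s5.png");pickle.dump(f,open("side5.pkl","wb"))
f=r.grab_frame("top");crop(f,160,210,240,160,3,"pics/t5.png");pickle.dump(f,open("top5.pkl","wb"))
to([0,96,102],0)
E
```

```text
t 5.2 box mm [  0.4  63.4 101.9] F [ 0.2 -0.  -0.2] grip 0.0399
shift [-32.6  -0.   -0.2] turn [ 0.2  0.5 -0.2]
```

View pics/s5.png

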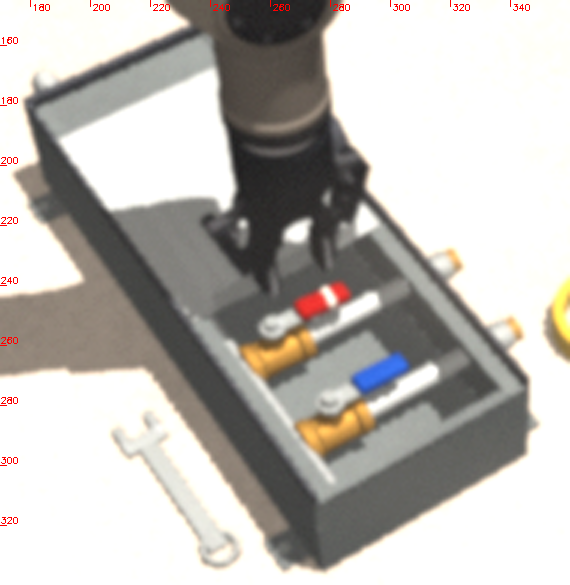

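View pics/t5.png

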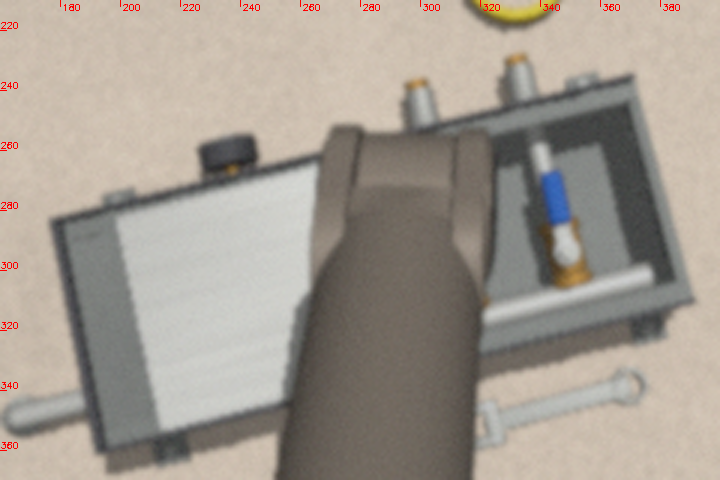

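```bash
python3 - <<'E'
from m import *
t=pickle.load(open("top5.pkl","rb"));s=pickle.load(open("side5.pkl","rb"))
g=lambda f,x,y,oy,z:(w2b(unproj(f,160+(10 if f is s else 0)+x/3,oy+y/3,z))*1000).round(1)
print("edge",g(t,118,222,210,.099),g(t,160,433,210,.099),g(s,60,138,145,.099),g(s,150,98,145,.099))
print("red piv,end",g(s,272,326,145,.08),g(s,347,291,145,.08))
print("blue",g(s,331,401,145,.08),g(s,406,362,145,.08),g(t,566,247,210,.08),g(t,551,173,210,.08))
E
```

```text
edge [ 77.1 308.6  99. ] [-92.8 309.9  99. ] [-83.7 309.2  99. ] [  1.5 307.9  99. ]
red piv,end [-30.8  47.9  80. ] [36.5 44.5 80. ]
blue [-30.1 -39.7  80. ] [ 37.1 -41.   80. ] [-29.1 -35.9  80. ] [ 32.1 -39.2  80. ]
```

Cover's leading edge is at box y ≈ 309 (cover y ≈ 191), agreeing with TCP + finger half-width. Another 33 mm leaves it at ~225, short of the stop.

>>> drive_tool(
  series=[
    [-8,0,0,0,0,0,40],
    [-16,0,0,0,0,0,40],
    [-24,0,0,0,0,0,40],
    [-30,0,0,0,0,0,40],
    [-33,0,0,0,0,0,40],
  ],
)

```text
clock: 5.7
tcp_pos: [0.5141, 0.1116, 0.1019]
orientation: [-1.308, 1.045, -1.037]
contact_force: [0.5, -3.0, 0.8]
grip_width: 0.04
```

```bash
python3 - <<'E'
from m import *
f=r.grab_frame("side");crop(f,170,145,190,195,3,"pics/s6.png");pickle.dump(f,open("side6.pkl","wb"))
f=r.grab_frame("top");crop(f,160,210,240,160,3,"pics/t6.png");pickle.dump(f,open("top6.pkl","wb"))
to([20,80,150],0)
E
```

```text
t 5.8 box mm [  0.   97.5 101.8] F [-0.5 -0.1  0.6] grip 0.0401
shift [ 17.5 -48.3  19.6] turn [ 0.2  0.5 -0.2]
```

View pics/s6.png

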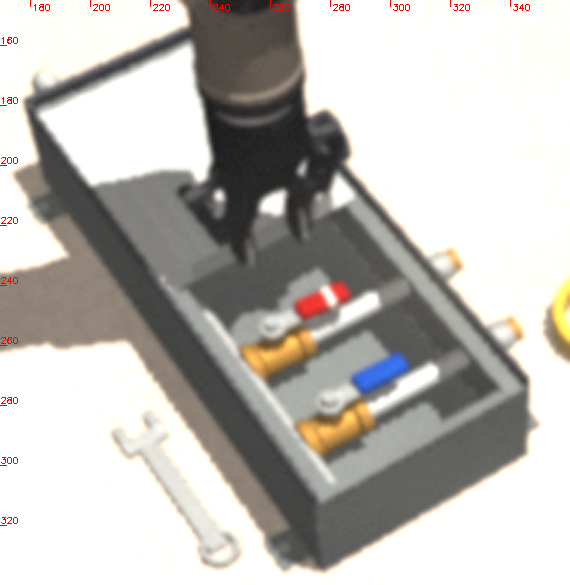

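View pics/t6.png

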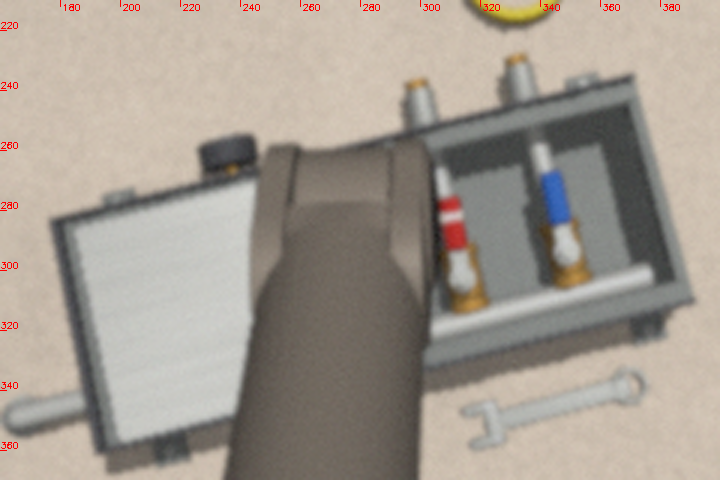

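Cover is at y ≈ 226, about 10 mm short of the stop. The red handle (top view, sleeve (309,276), pivot (314,302)) is now exposed. Next I'll back off, close the fingers and go behind the handle on its +y side.

>>> drive_tool(
  series=[
    [6,0,0,0,0,0,40],
    [13,0,0,0,0,0,40],
    [13,0,8,0,0.5,0,0],
    [13,0,15,0,0.5,0,0],
    [13,0,15,0,0.5,0,0],
  ],
  squeeze=20,
)

```text
clock: 6.3
tcp_pos: [0.5331, 0.1028, 0.1019]
orientation: [-1.304, 1.05, -1.044]
contact_force: [0.6, 0.4, 0.5]
grip_width: 0.0004
```

```bash
python3 - <<'E'
from m import *
f=r.grab_frame("side");crop(f,170,145,190,195,3,"pics/s7.png")
t=pickle.load(open("top6.pkl","rb"))
g=lambda x,y,z:(w2b(unproj(t,160+x/3,210+y/3,z))*1000).round(1)
print("red piv,end",g(462,277,.08),g(448,198,.08))
to([15,84,68],0)
E
```

```text
red piv,end [-32.   51.7  80. ] [32.8 47.3 80. ]
t 6.35 box mm [ 15.9  84.7 101.7] F [ 0.5 -0.1 -0.9] grip -0.0
shift [ 0.8 33.7 -0.8] turn [ 0.2  0.1 -0.2]
```

View pics/s7.png

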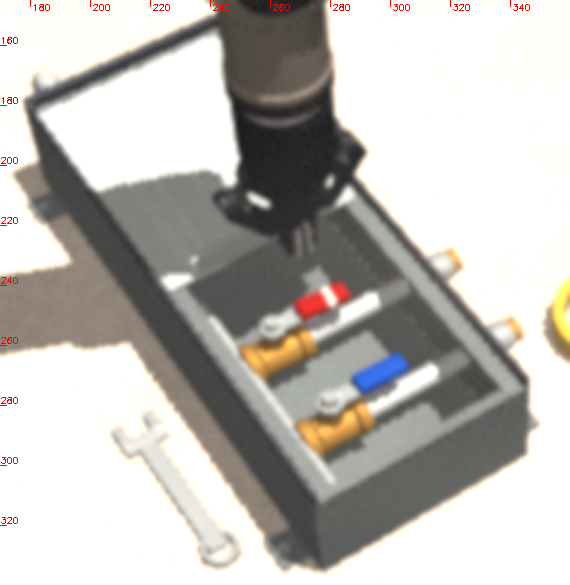

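Closed fingertips are at about (270,225), between the flange and the red handle. Lowering.

>>> drive_tool(
  series=[
    [0,12,-1,0,0,0,0],
    [0,24,-1,0,0,0,0],
    [0,33,-1,0,0,0,0],
    [0,33,-1,0,0,0,0],
  ],
)

```text
clock: 6.75
tcp_pos: [0.5297, 0.1023, 0.0668]
orientation: [-1.308, 1.053, -1.042]
contact_force: [-0.1, -0.0, 0.4]
grip_width: -0.0004
```

```bash
python3 - <<'E'
from m import *
f=r.grab_frame("side");crop(f,230,200,120,100,5,"pics/s8.png")
to([15,84,68],0)
o,p,M=st();b=w2b(p)*1000
for th in(0.05,.15,.3,.45,.6,.75,.9,1.05,1.2,1.35,1.45,1.52,1.57):
    u=np.array([np.cos(th),-np.sin(th)]);n=np.array([np.sin(th),np.cos(th)])
    c=np.array([-30,52.5])+45*u+(9+14.5*np.sin(th)+11*np.cos(th))*n
    w=b2w(P,np.r_[c,68]/1000)[0];print(th,c.round(1),(M.T@(w-p)*1000).round(1))
E
```

```text
t 6.8 box mm [13.9 84.7 67.6] F [ 0.  -0.3  0.7] grip -0.0001
shift [ 0.7 -0.4  1.1] turn [ 0.3  0.1 -0.2]
0.05 [16.  70.9] [13.8 -0.4  2. ]
0.15 [17.8 67.6] [17.2 -0.5  3.8]
0.3 [20.  61.9] [22.8 -0.5  6.1]
0.45 [21.5 55.6] [29.1 -0.5  7.5]
0.6 [22.  48.8] [36.  -0.5  8. ]
0.75 [21.3 41.5] [43.2 -0.6  7.3]
0.9 [19.3 34.2] [50.6 -0.6  5.3]
1.05 [15.9 26.9] [57.8 -0.6  1.9]
1.2 [11.  20.2] [64.6 -0.6 -3. ]
1.35 [ 4.8 14.2] [70.5 -0.6 -9.2]
1.45 [-0.  10.8] [ 73.9  -0.5 -14. ]
1.52 [-3.7  8.8] [ 76.   -0.5 -17.7]
1.57 [-6.5  7.5] [ 77.2  -0.5 -20.5]
```

View pics/s8.png

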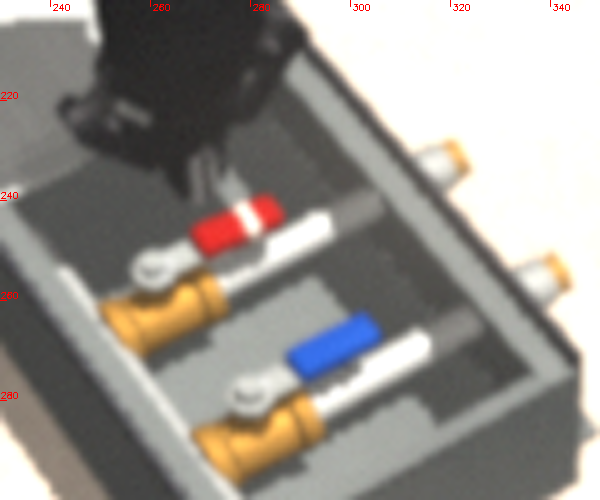

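The fingertips are in the opening behind the sleeve at about (270,237). Start pushing.

>>> drive_tool(
  series=[
    [8,0,1,0,0,0,0],
    [14,0,3,0,0,0,0],
    [17,0,4,0,0,0,0],
    [23,0,6,0,0,0,0],
    [29,0,7,0,0,0,0],
  ],
)

```text
clock: 7.3
tcp_pos: [0.5423, 0.0779, 0.0675]
orientation: [-1.307, 1.055, -1.038]
contact_force: [-4.3, 8.5, 1.5]
grip_width: -0.0003
```

```bash
cat > w.py <<'E'
from m import *
to([15,84,68],0)
o,p,M=st()
for th in(.45,.6,.75,.9,1.05,1.2,1.35,1.45,1.52,1.57):
    u=np.array([np.cos(th),-np.sin(th)]);n=np.array([np.sin(th),np.cos(th)])
    c=np.array([-30,52.5])+45*u+(9+14.5*np.sin(th)+11*np.cos(th))*n
    w=b2w(P,np.r_[c,68]/1000)[0];print(th,c.round(1),(M.T@(w-p)*1000).round(1))
E
python3 - <<'E'
from m import *
f=r.grab_frame("side");crop(f,230,200,120,100,5,"pics/s9.png")
import w
E
```

```text
t 7.35 box mm [20.5 57.1 67.6] F [-3.6  4.9  0.3] grip 0.0001
shift [-26.9  -0.2  -5.5] turn [ 0.4  0.1 -0.4]
0.45 [21.5 55.6] [ 1.4 -0.4  1. ]
0.6 [22.  48.8] [ 8.3 -0.5  1.4]
0.75 [21.3 41.5] [15.5 -0.5  0.7]
0.9 [19.3 34.2] [22.9 -0.6 -1.3]
1.05 [15.9 26.9] [30.1 -0.6 -4.7]
1.2 [11.  20.2] [36.9 -0.6 -9.6]
1.35 [ 4.8 14.2] [ 42.9  -0.6 -15.8]
1.45 [-0.  10.8] [ 46.2  -0.6 -20.6]
1.52 [-3.7  8.8] [ 48.3  -0.6 -24.3]
1.57 [-6.5  7.5] [ 49.5  -0.5 -27. ]
```

View pics/s9.png

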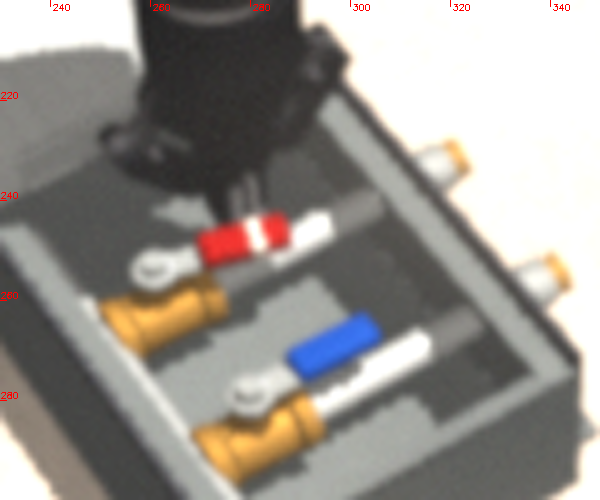

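The handle has begun to turn (sleeve now about (270..288, 248)), with about 9 N on it. Continuing.

>>> drive_tool(
  series=[
    [6,0,1,0,0,0,0],
    [12,0,1,0,0,0,0],
    [18,0,0,0,0,0,0],
    [24,0,-2,0,0,0,0],
    [30,0,-5,0,0,0,0],
  ],
)

```text
clock: 7.85
tcp_pos: [0.5452, 0.0495, 0.0679]
orientation: [-1.303, 1.054, -1.036]
contact_force: [-0.1, 8.4, 0.9]
grip_width: 0.0001
```

```bash
python3 - <<'E'
from m import *
f=r.grab_frame("side");crop(f,230,200,120,100,5,"pics/s10.png")
import w
E
```

```text
t 7.9 box mm [16.5 28.5 68. ] F [ 0.1  6.8 -0.2] grip 0.0001
shift [-55.5   0.5  -1.3] turn [ 0.3  0.1 -0.5]
0.45 [21.5 55.6] [-27.1   0.2   5.1]
0.6 [22.  48.8] [-20.3   0.1   5.5]
0.75 [21.3 41.5] [-13.    0.1   4.8]
0.9 [19.3 34.2] [-5.7 -0.   2.8]
1.05 [15.9 26.9] [ 1.5 -0.1 -0.6]
1.2 [11.  20.2] [ 8.3 -0.1 -5.5]
1.35 [ 4.8 14.2] [ 14.3  -0.1 -11.7]
1.45 [-0.  10.8] [ 17.6  -0.1 -16.5]
1.52 [-3.7  8.8] [ 19.7  -0.1 -20.2]
1.57 [-6.5  7.5] [ 20.9  -0.1 -23. ]
```

View pics/s10.png

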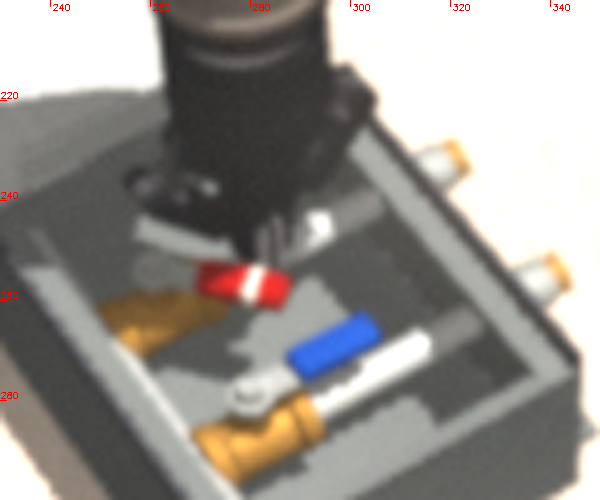

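```bash
python3 - <<'E'
from m import *
f=r.grab_frame("side")
a=w2b(unproj(f,230+205/5,200+272/5,.08))*1000;b=w2b(unproj(f,230+288/5,200+288/5,.08))*1000
print(a,b,np.arctan2(-(b-a)[1],(b-a)[0]))
for th in(.7,.8,.9,1.0):
  e=b2w(P,np.array([-30+67*np.cos(th),52.5-67*np.sin(th),80])/1000);print(th,((proj(f,e)-[230,200])*5).round())
E
```

```text
[-11.77250072  32.25515157  80.        ] [15.52712838  2.11464487 80.        ] 0.8348159546778184
0.7 [[290. 272.]]
0.8 [[287. 284.]]
0.9 [[283. 295.]]
1.0 [[278. 305.]]
```

Handle is at about 0.82 rad; the tips are thinner in the jaw direction than assumed, so the finger must go further in -x. Continuing with checks.

>>> drive_tool(
  series=[
    [5,0,-4,0,0,0,0],
    [10,0,-8,0,0,0,0],
    [14,0,-13,0,0,0,0],
    [17,0,-18,0,0,0,0],
    [18,0,-22,0,0,0,0],
  ],
)

```text
clock: 8.45
tcp_pos: [0.5307, 0.0271, 0.0693]
orientation: [-1.298, 1.05, -1.039]
contact_force: [6.1, 3.1, 0.7]
grip_width: 0.0003
```

```bash
python3 - <<'E'
from m import *
f=r.grab_frame("side");crop(f,230,200,120,100,5,"pics/s11.png")
to([-14,8,68])
for th in(1.2,1.3,1.4,1.5):
  e=b2w(P,np.array([-30+67*np.cos(th),52.5-67*np.sin(th),80])/1000);print(th,((proj(f,e)-[230,200])*5).round())
E
```

```text
t 8.5 box mm [-2.6 10.9 69.3] F [4.  4.6 0.4] grip 0.0002
shift [  2.9   1.2 -11.4] turn None
1.2 [[263. 326.]]
1.3 [[254. 335.]]
1.4 [[243. 344.]]
1.5 [[232. 351.]]
```

View pics/s11.png

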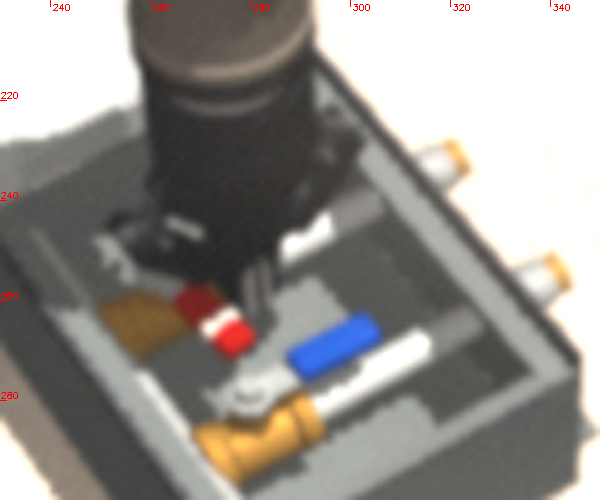

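The handle end is near (278,269), about 1.3 to 1.4 rad. I'll push another ~12 mm toward -x, watching the force.

>>> drive_tool(
  series=[
    [1,1,-4,0,0,0,0],
    [1,1,-7,0,0,0,0],
    [1,1,-9,0,0,0,0],
  ],
)

```text
clock: 8.8
tcp_pos: [0.5258, 0.0241, 0.0699]
orientation: [-1.292, 1.044, -1.044]
contact_force: [7.3, 1.8, -1.3]
grip_width: 0.0
```

```bash
python3 - <<'E'
from m import *
f=r.grab_frame("side");crop(f,230,200,120,100,5,"pics/s12.png")
to([-14,8,68])
E
```

```text
t 8.85 box mm [-7.6  9.2 69.9] F [ 6.4  1.4 -0.4] grip -0.0002
shift [ 1.2  1.8 -6.4] turn None
```

View pics/s12.png

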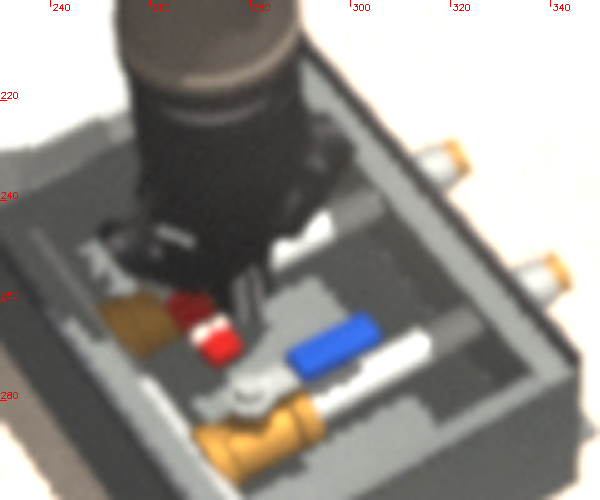

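>>> drive_tool(
  series=[
    [0,1,-4,0,0,0,0],
    [0,1,-7,0,0,0,0],
    [0,1,-8,0,0,0,0],
  ],
)

```text
clock: 9.15
tcp_pos: [0.5245, 0.0232, 0.0711]
orientation: [-1.283, 1.035, -1.05]
contact_force: [12.9, 4.2, -3.0]
grip_width: -0.0003
```

```bash
python3 - <<'E'
from m import *
f=r.grab_frame("side");crop(f,230,200,120,100,5,"pics/s13.png")
to([-14,8,68])
E
```

```text
t 9.2 box mm [-8.8  8.7 71.1] F [11.2  3.5 -2. ] grip -0.0003
shift [ 0.8  3.  -5.3] turn None
```

View pics/s13.png

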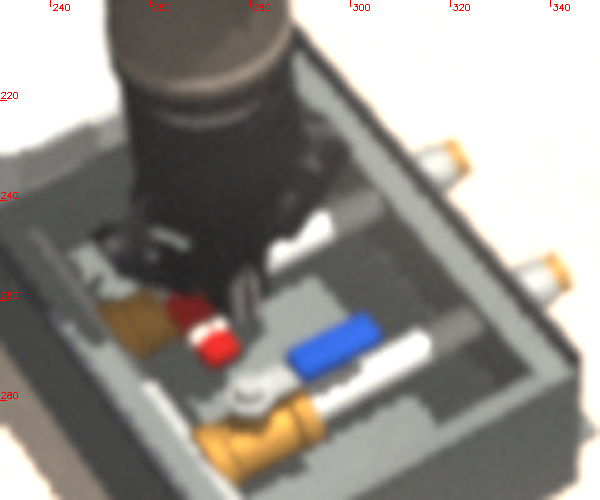

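Force rose to 13 N with almost no further motion, so the handle is at its stop. I'll back off toward +x, then rise straight up.

>>> drive_tool(
  series=[
    [0,0,6,0,0,0,0],
    [-2,0,12,0,0,0,0],
    [-2,-25,14,0,0,0,0],
    [-2,-60,14,0,0,0,0],
    [-2,-100,14,0,0,0,0],
  ],
)

```text
clock: 9.7
tcp_pos: [0.5345, 0.0266, 0.1715]
orientation: [-1.286, 1.037, -1.049]
contact_force: [0.7, 0.3, 0.9]
grip_width: 0.0001
```

```bash
python3 - <<'E'
from m import *
to([-60,-200,250],0)
E
```

```text
t 9.7 box mm [  1.7  10.  171.5] F [0.7 0.3 0.9] grip 0.0001
shift [209.4 -80.8 -60.6] turn [-1.1  0.1 -0.3]
```

>>> drive_tool(
  series=[
    [0,-40,0,0,0,0,0],
    [20,-80,-10,0,0,0,0],
    [70,-80,-30,0,0,0,0],
    [120,-80,-50,0,0,0,0],
    [170,-80,-60,0,0,0,0],
  ],
)

```text
clock: 10.2
tcp_pos: [0.5102, -0.146, 0.2498]
orientation: [-1.285, 1.037, -1.048]
contact_force: [1.9, 0.1, -0.4]
grip_width: -0.0002
```

>>> drive_tool(
  series=[
    [40,0,0,0,0,0,0],
    [80,0,0,0,0,0,0],
    [80,0,0,0,0,0,0],
  ],
)

```text
clock: 10.5
tcp_pos: [0.5265, -0.2306, 0.2495]
orientation: [-1.285, 1.042, -1.057]
contact_force: [0.0, -0.6, -0.1]
grip_width: -0.0
```

```bash
python3 - <<'E'
from m import *
f=r.grab_frame("side");crop(f,170,145,220,195,3,"pics/s14.png");pickle.dump(f,open("side14.pkl","wb"))
f=r.grab_frame("top");crop(f,160,180,240,190,3,"pics/t14.png");pickle.dump(f,open("top14.pkl","wb"))
o=r.get_obs();print(o["tcp_pos"],o["contact_force"],o["qvel"].round(3),o["clock"])
E
```

```text
[ 0.52691515 -0.22512837  0.24882211] [-0.64196137  0.15356047 -0.42106758] [-0.04  -0.015 -0.028  0.014 -0.001 -0.001 -0.003] 10.6
```

View pics/s14.png

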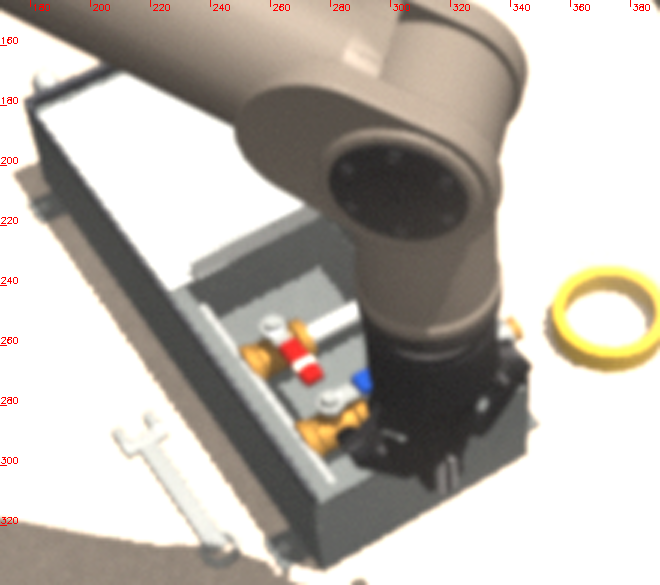

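View pics/t14.png

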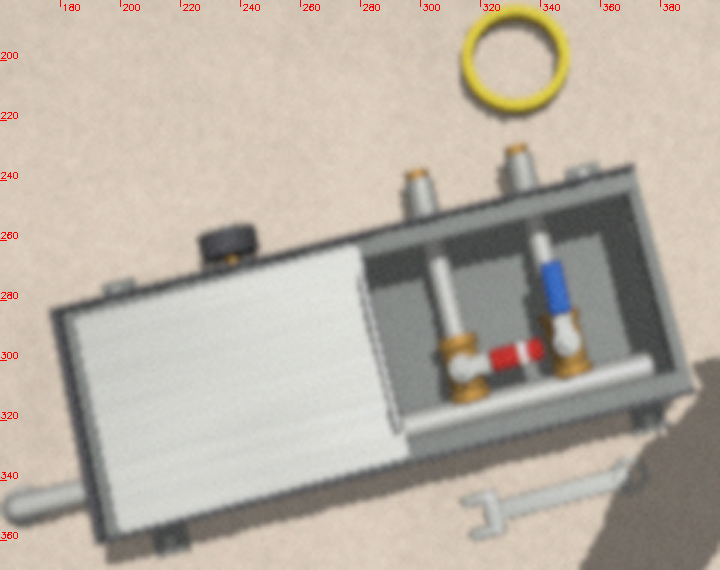

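```bash
python3 - <<'E'
from m import *
t=pickle.load(open("top14.pkl","rb"));s=pickle.load(open("side14.pkl","rb"))
g=lambda f,x,y,z:w2b(unproj(f,(160 if f is t else 170)+x/3,(180 if f is t else 145)+y/3,z))*1000
def ang(a,b): d=b-a;return round(np.arctan2(-d[1],d[0]),3)
print("red",ang(g(t,462,366,.08),g(t,544,349,.08)),ang(g(t,492,359,.08),g(t,544,349,.08)),"side",ang(g(s,272,326,.08),g(s,312,377,.08)))
print("blue",ang(g(t,566,336,.08),g(t,551,262,.08)))
print("cover edge -y",g(t,361,245,.099),g(t,408,457,.099),"+y",g(t,72,318,.099),g(t,115,530,.099))
t0=pickle.load(open("top0.pkl","rb"))
import cv2
d=cv2.absdiff(t["frame"],t0["frame"]).max(2)
for n,(x,y,w,h) in dict(tape=(310,178,45,45),bottle=(435,235,40,35),wrench=(314,330,50,30)).items(): print(n,d[y:y+h,x:x+w].mean(),np.percentile(d[y:y+h,x:x+w],95))
crop(t,380,180,120,120,4,"pics/t14b.png")
E
```

```text
red 1.614 1.628 side 1.564
blue 0.054
cover edge -y [ 81.89349193 106.7512682   99.        ] [-90.56203903 109.3550996   99.        ] +y [ 81.42011562 345.5683265   99.        ] [-89.45060811 345.34373847  99.        ]
tape 12.281481481481482 15.0
bottle 34.72785714285714 105.0
wrench 12.784 15.0
```

View pics/t14b.png

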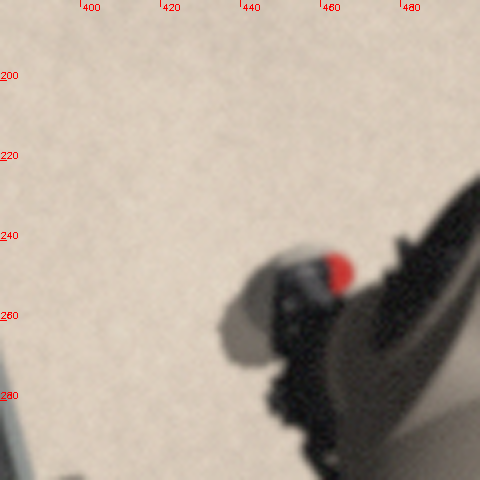

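Bottle's cap is still at (463,249), upright; it is just partly hidden by the gripper, which is 120 mm above it. Settling, then handing in.

>>> drive_tool(
  series=[
    [0,-10,0,0,0,0,0],
    [0,-10,0,0,0,0,0],
    [0,-10,0,0,0,0,0],
    [0,-10,0,0,0,0,0],
  ],
)

```text
clock: 11.0
tcp_pos: [0.5269, -0.2243, 0.2589]
orientation: [-1.286, 1.039, -1.048]
contact_force: [0.7, -0.2, -0.7]
grip_width: 0.0001
```

```bash
python3 - <<'E'
from bench import r
print(r.hand_in())
E
```

```text
the job is handed in; nothing more can be done
None
```

I pushed the cover open by its flange and then pushed the red handle round to its stop. The job was handed in at 11 s; no verdict was reported.

- **Cover:** it ended at box y ≈ 0.226 m, short of the stop at 0.236 and past the 0.20 limit. It looked flat and square in its guides. The wrist force read about 3–4 N during the slide.
- **Red handle:** at the stop the force rose to about 13 N with almost no further motion. The final pictures give 1.61–1.63 rad from the top camera and 1.56 rad from the side. They differ slightly, but both fit the 1.571 rad stop within picking error.
- **Blue handle:** it reads about 0.05 rad in the final picture, so it is still open.
- **Things on the bench:** the tape roll and wrench show no movement between the first and last pictures. The bottle is upright with its cap at the same pixel, but it was partly hidden by the gripper, so I checked it only by that cap.
- **Robot:** the gripper was left free, with its fingertips about 0.26 m above the bench and no contact force beyond noise.

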